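Third hand at the dental mounting jig

TASK

First spray the stop of the mounting jig: press the nozzle cap of the small brown bottle all the way down and let it spring back up. Then put the plaster dental cast on the jig bed, teeth up and centred, with its flat heel against the sprung stop plate, and push it squarely into the plate with a steady force of about 10 N (the plate is then about half-way, 10 mm, into its travel), never driving the plate to the end of its travel. Finish while still holding the cast pressed like that, touching nothing of the jig yourself, so that the technician can turn the thumbscrew; leave the other things on the bench where they are.

Things in the scene. Friction and masses are not known exactly. Their poses are not given: they have to be found in the camera images.
- jig: Aluminium jig fixed to the bench. Flat bed, top 12 mm above the bench, x = -80 to +130 mm, y = -65 to +65 mm in its own frame; no side walls. Origin at bench level (z = 0) on the bed's centre line; x points along the push, towards the stop plate and end block; z up. End block 20 x 80 mm (x = 100 to 120 mm), top 54 mm above the bench, black thumbscrew on its far side.
- stop: Sprung steel plate before the end block: 8 mm thick, 60 mm wide (y), 16 to 46 mm above the bench. Origin at the centre of the front face, which the cast touches; axes as the jig's. Untouched, the face is at jig x = 60 mm, y = 0, z = 31 mm; it gives way along jig +x by up to 20 mm. 4 N to start, then 0.6 N per mm: 7 N at 5 mm, 10 N at 10 mm, 13 N at 15 mm.
- sprayer: Brown glass spray bottle, 37 mm in diameter, paper label, in a round dark foot (52 mm in diameter) fixed to the bench behind the jig's open end (jig x -148 to -120 mm, y -60 to 65 mm). Origin at the centre of the underside; z up; x is where the nozzle points, roughly at the stop. 108 mm high with the cap up; black collar 23 mm in diameter, top at 86 mm.
- pump (a joint): Travel of the white nozzle cap, in m: 0 up, 0.008 fully down. Spring: 1.5 N to start, 6 N fully down; it springs back when released.
- pump_top (a point): Centre of the top face of the white nozzle cap (20 mm in diameter, 13 mm high); moves down with it; 108 mm above the bench when up.
- cast: Loose plaster dental cast (0.11 to 0.2 kg) on the bench, teeth up: base 22 mm high, 56 mm wide, two straight parallel flanks 40 mm long, flat heel at +x, half-round front (radius 28 mm) at -x, 68 mm long; horseshoe of teeth up to 33 mm above the underside. Origin at the underside, midway along and between the flanks (grip there, fingers closing along y); heel 20 mm from it.
- cast_heel (a point): Centre of the cast's flat heel face, 20 mm from the cast's origin along its x and 11 mm above its underside.
- carton: White carton 60 x 50 x 55 mm with a blue panel, bystander. Origin at the centre of its underside.
- screwcap: Black bottle screw cap, 22 mm in diameter, 14 mm high, bystander. Origin at the centre of its underside.
- handpiece: Black engraving handpiece, 138 mm long, 22 mm thick, lying, bystander. Origin on the bench under its middle, x along it.
- scissors: Small steel scissors, 130 mm long, 6 mm high, lying flat, bystander. Origin on the bench under the middle, x along them.
Not all that is in view belongs to the job. Of the things that look like the cast, the smallest one is meant.

How it is judged:
On the way, in this order (a step that is already met when the one before it is completed fails the run):
1. the nozzle cap is pressed down (over 6 of its 8 mm) while the cast is still away from the stop (value of joint pump above 0.006 m and contact force between cast and stop below 0.1 N), for 0.05 s.
2. the cap has sprung back up (value of joint pump below 0.0015 m), for 0.1 s.
3. the cast lies on the jig bed with its heel pressed on the stop plate (contact force between cast and stop above 2 N and y of cast in the frame of jig between -0.008 and 0.008 m and z of cast in the frame of jig between 0.008 and 0.016 m and x of cast_heel in the frame of stop above -0.004 m and angle between cast's own z axis and vertical below 0.08 rad and angle between the x axis of cast and the x axis of jig, either way round below 0.1 rad), for 0.2 s.
At the end, for the whole second after the job is handed in: Fingers hold the cast still on the bed (underside 8-16 mm up, tilt < 0.08 rad), heel on the stop, square within 0.1 rad, centred within 8 mm, pressing it with 7-13 N (5-15 mm of travel); the robot touches no part of the jig; the nozzle cap is up (contact force between cast and stop between 7 and 13 N and y of cast in the frame of jig between -0.008 and 0.008 m and z of cast in the frame of jig between 0.008 and 0.016 m and x of cast_heel in the frame of stop above -0.004 m and angle between cast's own z axis and vertical below 0.08 rad and angle between the x axis of cast and the x axis of jig, either way round below 0.1 rad and contact force between the fingers and cast above 3 N and contact force between each of the arm, the fingers and jig below 0.5 N and value of joint pump below 0.0015 m and linear speed of each of cast, stop below 0.01 m/s); the arm keeps its last pose, push and grip.
It fails at once if the stop plate is driven to the end of its travel (over 19 of 20 mm) (x of stop in the frame of jig above 0.079 m).
It fails at once if the carton is moved by more than 25 mm (distance of carton from where it was at the start of the episode above 0.025 m).
It fails at once if the screwcap is moved by more than 25 mm (distance of screwcap from where it was at the start of the episode above 0.025 m).
It fails at once if the handpiece is moved by more than 25 mm (distance of handpiece from where it was at the start of the episode above 0.025 m).
It fails at once if the scissors is moved by more than 25 mm (distance of scissors from where it was at the start of the episode above 0.025 m).
It also fails if it takes over 54 s, if anything falls off the work surface, if the arm or the gripper's body presses on something with over 40 N, if the wrist force passes 120 N, or if a joint passes its speed limit or range.

ROBOT

A 6-joint arm with a two-finger parallel gripper is mounted at the origin on the work surface. World frame = base frame: x ahead of the robot, y to its left, z up, the work surface at z = 0. Lengths are in m, angles in rad, forces in N, time in s.
With the tool pointing down it reaches from about 0.35 to 0.775 m from the base axis. Payload 5.5 kg.
Tool frame: the origin (TCP) lies where the fingers leave the gripper's body, on its centre line; the fingertips stand env.tip_reach ahead of it and the grasp point (between the pads) lies 54 mm ahead of it (env.tip_reach is the distance from the TCP to the fingertips, in m); z points along the fingers, y is the line along which they close (so a half turn about z gives the same grasp; the last joint's range is limited). The gripper opens to 85 mm and grips with 20 to 120 N. Pads are 22 mm wide; open, the fingers measure 114 mm over their backs; the gripper's body (76 mm by 85 mm) begins 54 mm behind the grasp point. The pads swing forward as they close: fully open they stand 13 mm farther back than shut.
Start: joints at [0.998, 0.313, 0.046, 1.304, 0, 1.431], TCP at [0.241, 0.522, 0.304] pointing down, gripper open.
Joint ranges: [-2.76, 2.76], [-0.86, 1.69], [-1.03, 1.26], [-2.2, 2.34], [-1.47, 1.5], [-3.14, 3.14]. Speed limits (rad/s): [2.57, 2.57, 3.14, 3.14, 3.14, 3.14].

INTERFACE

Orientations are given as a unit quaternion [w, x, y, z].
In Python, from workcell import status, optics, hand_in, env gives the robot as it stands.
- The arm moves only by the shell command python3 -m handwheel 'ROWS' [FORCE]. ROWS is a JSON object whose one key "deltas" holds a list of rows, each a list of 5 numbers: the opening, from -1 (shut) to 1 (fully open), then the shift along the tool's x, y, z in units of 40 mm (1.0 is 40 mm), then the turn about the tool's z in units of 10 degrees (1.0 is 10 degrees). In form: {"deltas": [[jaw, x, y, z, roll], ...]}. A call has 1 to 20 rows; each row shifts and turns the commanded pose from where the row before left it, along the tool's axes as they then stand; what a row does not reach is not made up. A row lasts 1/8 s, in which the tool goes at most 62.5 mm and 10.7 degrees, less where a joint would pass 70% of its speed; a pose out of reach is approached as far as the arm can. A call is refused whole if a number of a shift passes 1 or a number of a turn 1, either way. A call with a gripper value outside its range is refused whole. The fingers move at their own pace and stop on an object; FORCE is the grip in N (left out, the last holds). Time passes only in rows, so rows that do not move let the fingers close. It gives the time, the measured TCP pose, the force, the opening and the grip force at its end, in the units of the state.
- status.get_state(): the state, without advancing time (a new reading comes with each control period).
- optics.read_camera(name): name is "scene" or "top" or "wrist"; returns a dict with "frame" (400x640x3 uint8, red, green, blue), "depth" (400x640 float32, m along the optical axis (not along the pixel's ray), 0 where there is no reading), "vfov" (degrees; the focal length in pixels is half the picture's height over the tangent of half this angle, whatever the lens; pixels are square), "cx", "cy" (the principal point, pixels), "origin" and "attitude" of the camera in the world. Camera axes: x right, y down, z forward; pixel columns grow to the right and rows downward; lengths in m; the calibration is good to about 2 mm. A picture is of the moment at which its call begins.
- hand_in(): hands the job in; it is judged then, once.
The state is a dict: "clock": time; "joint_pos": joint angles; "qvel": joint speeds; "tau": joint torques, N m; "tcp_pos": TCP position; "orientation": TCP orientation; "wrist_force": force on the tool from outside, world axes, zero at the start; "ft_torque": the same for the moment, N m; "finger_gap": finger opening in m; "grip_force": force on a finger pad.
Only numpy, scipy, OpenCV 4.12 (cv2) and the standard library are available. Lean on these libraries where they do the work, as an engineer would, in place of code of your own. Each camera call takes 0.05 s, during which the arm holds its last target. There are 200 camera calls.

## Working session

There is one attempt and no reset: what is moved stays moved. The work goes in short steps, Python scripts to look and compute and a shell command to move; the robot and the scene stay as the last step left them, time stands still between calls to the robot, and variables do not carry over. Pictures are saved under pics/ and viewed, at most 10 in all, crops included, and the job is handed in when it is done.

```bash
mkdir -p pics; ls; cat > h.py <<'E'
import numpy as np, cv2
from workcell import status, optics, env
from scipy.spatial.transform import Rotation as R
def cam(n):
    c=optics.read_camera(n); np.savez(''+n+'.npz',**{k:np.asarray(v) for k,v in c.items()}); return c
def load(n): return dict(np.load(''+n+'.npz'))
def cloud(c):
    d=c['depth']; H,W=d.shape; f=H/2/np.tan(np.radians(float(c['vfov']))/2)
    u,v=np.meshgrid(np.arange(W),np.arange(H))
    p=np.stack([(u-c['cx'])/f*d,(v-c['cy'])/f*d,d],-1)
    a=np.asarray(c['attitude'],float)
    Rm=a if a.shape==(3,3) else R.from_quat(a[[1,2,3,0]]).as_matrix()
    P=p@Rm.T+np.asarray(c['origin']); P[d==0]=np.nan; return P
E
python3 - <<'E'
from h import *
for n in ['top','scene']:
    c=cam(n); cv2.imwrite(f'pics/{n}0.png',c['frame'][...,::-1]); print(n,c['vfov'],c['cx'],c['cy'],c['origin'],c['attitude'])
print(status.get_state(), env.tip_reach)
E
```

```text
pics
top 57.03487631289067 316.8025290866694 205.19680996413007 [0.43364594 0.0302668  0.97924434] [ 0.06000408 -0.69965839  0.70906511 -0.06406493]
scene 44.058234269954355 328.1333083416903 198.36668285339155 [ 1.02705782 -0.64457836  1.0238183 ] [-0.33853384  0.89313966  0.27794082 -0.10220216]
{'clock': 0.1, 'joint_pos': array([9.98391790e-01, 3.13899756e-01, 4.50718508e-02, 1.30361659e+00,
       2.77900453e-06, 1.43120487e+00]), 'qvel': array([-0.00029655, -0.00077829,  0.0015498 , -0.00176361,  0.00048752,
        0.00072279]), 'tau': array([ 2.20887399e-03, -4.81728601e+01,  2.99242240e+01,  1.27335699e-02,
       -1.87664141e-04, -3.66071708e-05]), 'tcp_pos': array([0.2409802 , 0.52167688, 0.30310401]), 'orientation': array([-2.88517642e-04,  2.14721301e-01,  9.76675014e-01, -7.71930537e-04]), 'wrist_force': array([-0.78375499, -0.55346995,  0.19828825]), 'ft_torque': array([ 0.04791476, -0.00280323,  0.02453948]), 'grip_force': 0.0, 'finger_gap': 0.0854806640115288} 0.0726
```

View pics/top0.png

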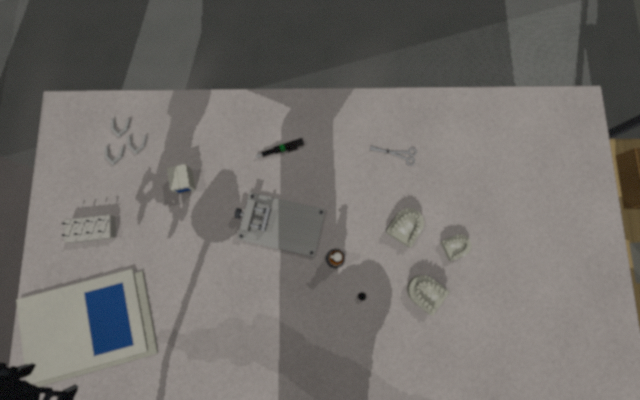

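View pics/scene0.png

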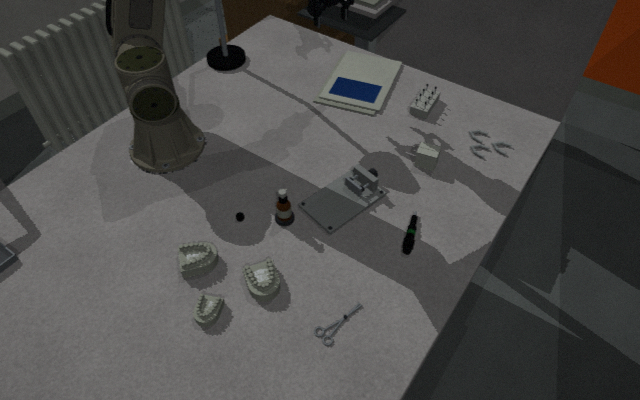

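Top view: there are three cast-like things, at (405,228), (427,293) and (455,247). The last is clearly the smallest. The jig is at (282,222) with its stop at (259,212), the sprayer at (335,258), the screw cap at (362,296), the handpiece at (283,147), the scissors at (400,152) and the carton at (180,182).

```bash
python3 - <<'E'
from h import *
c=load('top'); P=cloud(c)
def blob(name,u0,v0,u1,v1,zlo,zhi):
    Q=P[v0:v1,u0:u1].reshape(-1,3); Q=Q[(Q[:,2]>zlo)&(Q[:,2]<zhi)]
    if len(Q)<4: print(name,len(Q));return
    r=cv2.minAreaRect((Q[:,:2]*1000).astype(np.float32))
    print(name,len(Q),'mean',Q.mean(0).round(4),'rect',np.round(r[0],1),np.round(r[1],1),round(r[2],1),'zmax',Q[:,2].max().round(4))
print('table z',np.nanmedian(P[320:380,480:560,2]),np.nanmedian(P[150:180,330:360,2]))
blob('castS',438,228,475,268,.008,.05)
blob('castA',380,200,430,252,.008,.05)
blob('castB',402,265,455,318,.008,.05)
blob('bed',228,180,335,262,.007,.016)
blob('endblock',228,180,335,262,.05,.06)
blob('stop',228,180,335,262,.04,.049)
blob('jig>16',228,180,335,262,.02,.07)
blob('sprayer top',315,235,355,275,.1,.12)
blob('sprayer collar',315,235,355,275,.08,.092)
blob('screw',350,285,375,308,.007,.03)
blob('hp',255,130,312,162,.007,.04)
blob('carton',160,155,200,215,.04,.07)
im=cv2.resize(c['frame'][180:330,225:485,::-1],None,fx=3,fy=3,interpolation=cv2.INTER_CUBIC)
cv2.imwrite('pics/crop1.png',im)
E
```

```text
table z -0.0003299873447361046 -0.0004058291300670369
castS 552 mean [ 0.4897 -0.3357  0.0236] rect [ 491.5 -340.8] [55.6 68.7] 22.2 zmax 0.0382
castA 967 mean [ 0.5433 -0.2064  0.0317] rect [ 548.  -210.8] [75.2 91. ] 55.8 zmax 0.0479
castB 1062 mean [ 0.3739 -0.248   0.0321] rect [ 376.2 -248.7] [91.4 75.3] 50.5 zmax 0.0492
bed 3335 mean [0.5508 0.1062 0.0119] rect [550.5  96.8] [258.4 132.3] 75.3 zmax 0.016
endblock 255 mean [0.5729 0.195  0.0539] rect [537.7  97.9] [248.9  80.5] 69.6 zmax 0.0589
stop 157 mean [0.5709 0.1828 0.0446] rect [543.2 110.4] [267.3  77.5] 70.3 zmax 0.0487
jig>16 632 mean [0.5666 0.1794 0.0458] rect [540.1 104.5] [280.4  80.5] 69.6 zmax 0.0698
sprayer top 63 mean [ 0.4649 -0.0196  0.107 ] rect [466.2 -18.8] [23.3 17.8] 56.3 zmax 0.112
sprayer collar 12 mean [ 0.4617 -0.0186  0.0853] rect [462.3 -19.4] [22.6 15.6] 54.6 zmax 0.0886
screw 56 mean [ 0.3669 -0.0868  0.0134] rect [366.7 -86.5] [19.7 17.8] 87.6 zmax 0.0169
hp 331 mean [0.7652 0.1151 0.0178] rect [762.1 125.1] [ 25.  137.4] 17.7 zmax 0.0262
carton 505 mean [0.675  0.3811 0.054 ] rect [676.5 383.1] [61.1 51. ] 11.0 zmax 0.0604
```

View pics/crop1.png

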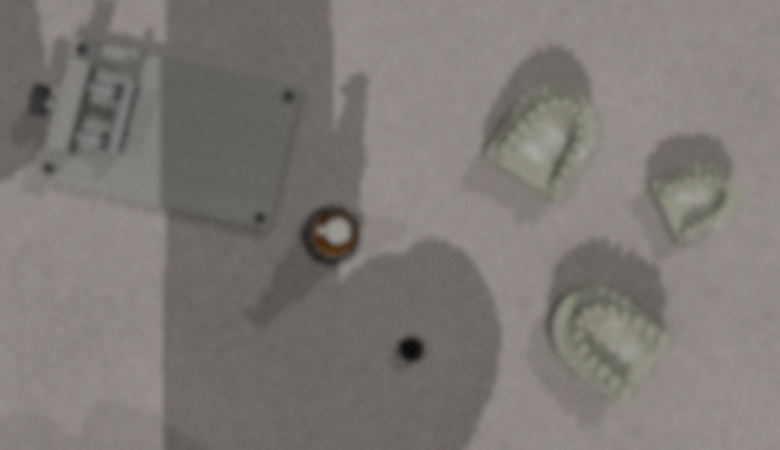

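The crop shows the smallest cast at crop (692,203), with its straight heel facing lower-left ((652,180)–(683,240)) and its rounded front at upper right. The choice is confirmed. Next I refine the jig and sprayer poses.

```bash
python3 - <<'E'
from h import *
from scipy.optimize import minimize
c=load('top'); P=cloud(c)
sub=np.zeros(P.shape[:2],bool); sub[182:262,225:335]=1
def comp(lo,hi):
    m=(sub&(P[...,2]>lo)&(P[...,2]<hi)).astype(np.uint8)
    n,l,s,_=cv2.connectedComponentsWithStats(m,connectivity=4); k=1+np.argmax(s[1:,4]); return P[l==k]
Q=comp(.007,.07); r=cv2.minAreaRect((Q[:,:2]*1000).astype(np.float32)); print('all jig',len(Q),r)
B=Q[(Q[:,2]<.0165)]; r=cv2.minAreaRect((B[:,:2]*1000).astype(np.float32)); print('bed',len(B),r, np.median(B[:,2]))
T=Q[Q[:,2]>.05]; r=cv2.minAreaRect((T[:,:2]*1000).astype(np.float32)); print('block top',len(T),r,T.mean(0))
S=Q[(Q[:,2]>.04)&(Q[:,2]<.05)]; print('stop',len(S),S.mean(0))
# scene-camera check
c2=load('scene');P2=cloud(c2)
def b2(n,u0,v0,u1,v1,lo,hi):
    q=P2[v0:v1,u0:u1].reshape(-1,3);q=q[(q[:,2]>lo)&(q[:,2]<hi)];r=cv2.minAreaRect((q[:,:2]*1000).astype(np.float32));print(n,len(q),q.mean(0).round(4),r)
b2('cast',190,285,228,330,.006,.05); b2('block',340,160,390,200,.05,.057); b2('pumptop',270,180,295,205,.104,.113);b2('bed',295,170,388,235,.009,.0145)
E
```

```text
all jig 3924 ((558.2676391601562, 127.46475982666016), (226.1990203857422, 130.22189331054688), 76.1888427734375)
bed 3311 ((556.2555541992188, 119.65548706054688), (210.3311767578125, 130.14744567871094), 76.32526397705078) 0.011974161688957041
block top 247 ((577.23876953125, 191.79434204101562), (79.38044738769531, 58.04814910888672), 2.8525595664978027) [0.5762151  0.20146833 0.0539346 ]
stop 158 [0.57185428 0.18548337 0.04468014]
cast 726 [ 0.4982 -0.3421  0.0237] ((494.49468994140625, -342.1969299316406), (57.739078521728516, 69.61621856689453), 23.85293960571289)
block 153 [0.5805 0.1976 0.054 ] ((574.5537109375, 180.85284423828125), (64.111083984375, 80.46673583984375), 76.31609344482422)
pumptop 49 [ 0.4688 -0.0222  0.1076] ((468.17303466796875, -22.025711059570312), (18.73551368713379, 23.76615333557129), 29.57195472717285)
bed 1816 [0.5592 0.0983 0.0121] ((558.6275024414062, 117.27532958984375), (213.8348846435547, 133.39056396484375), 76.3219223022461)
```

The jig yaw is 76.3° with its origin at about (0.551, 0.094). The stop face and block agree with the given sizes. The pump top is at about (0.4665, -0.0205, 0.108). The cast yaw is about 113° with its origin at about (0.4875, -0.3285). I'll go above the pump.

```bash
python3 -m handwheel '{"deltas": [[-1,-0.98,-0.9,0,0],[-1,-0.98,-0.9,0,0],[-1,-0.98,-0.9,0,0],[-1,-0.98,-0.9,0,0],[-1,-0.98,-0.9,0,0],[-1,-0.98,-0.9,0,0],[-1,-0.98,-0.9,0,0],[-1,-0.98,-0.9,0,0],[-1,-0.98,-0.9,0,0],[-1,-0.98,-0.9,0,0],[-1,-0.98,-0.9,0,0],[-1,0,0,0,1],[-1,0,0,0,1],[-1,0,0,0,1],[-1,0,0,0,1.0],[-1,0,0,0,0.2],[-1,0,0,0,0]]}'
python3 - <<'E'
from h import *
c=cam('wrist'); cv2.imwrite('pics/w1.png',c['frame'][...,::-1]); P=cloud(c)
s=status.get_state(); print(s['tcp_pos'],s['wrist_force'])
q=P.reshape(-1,3); q=q[(q[:,2]>.102)&(q[:,2]<.114)&(np.hypot(q[:,0]-.4665,q[:,1]+.0205)<.03)]
print(len(q),q.mean(0) if len(q) else 0, cv2.minAreaRect((q[:,:2]*1000).astype(np.float32)) if len(q)>3 else 0)
E
```

```text
clock: 2.22
tcp_pos: [0.4664, -0.0183, 0.3037]
orientation: [-0.0, 0.55, 0.835, -0.0]
wrist_force: [-0.8, -0.3, -0.3]
finger_gap: -0.0
grip_force: 0.0
[ 0.4664469  -0.0182802   0.30374017] [ 0.65161607  0.14341428 -0.24771742]
533 [ 0.46502887 -0.02081162  0.10720592] ((464.0576477050781, -20.307575225830078), (18.566986083984375, 25.272830963134766), 22.99502182006836)
```

View pics/w1.png

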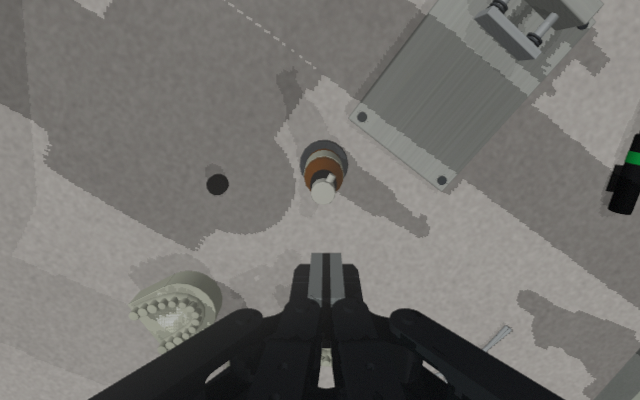

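The wrist view shows the white cap at (322,191) with its nozzle towards the jig; the shut fingers are at (325,280). I'll correct by 1–3 mm and go down.

```bash
python3 -m handwheel '{"deltas": [[-1,-0.03,-0.07,0.7,0],[-1,0,0,0.8,0],[-1,0,0,0.8,0],[-1,0,0,0.6,0],[-1,0,0,0,0],[-1,0,0,0.1,0],[-1,0,0,0,0]]}'
python3 -m handwheel '{"deltas": [[-1,0,0,0.06,0],[-1,0,0,0.0,0]]}'
python3 -m handwheel '{"deltas": [[-1,0,0,0.06,0],[-1,0,0,0.0,0]]}'
```

```text
clock: 3.15
tcp_pos: [0.465, -0.0206, 0.1847]
orientation: [0.001, 0.55, 0.835, 0.0]
wrist_force: [0.1, -0.5, 0.5]
finger_gap: -0.0
grip_force: 0.0
clock: 3.4
tcp_pos: [0.4646, -0.0206, 0.1817]
orientation: [0.0, 0.55, 0.835, 0.0]
wrist_force: [-0.1, -0.1, -0.5]
finger_gap: 0.0002
grip_force: 0.0
clock: 3.65
tcp_pos: [0.4647, -0.0206, 0.1793]
orientation: [0.0, 0.55, 0.835, 0.0]
wrist_force: [-0.2, -0.1, 3.2]
finger_gap: -0.0004
grip_force: 1.1
```

```bash
python3 -m handwheel '{"deltas": [[-1,0,0,0.08,0],[-1,0,0,0.07,0],[-1,0,0,0,0]]}'
python3 -m handwheel '{"deltas": [[-1,0,0,0.04,0],[-1,0,0,0.0,0]]}'
```

```text
clock: 4.03
tcp_pos: [0.4648, -0.0206, 0.1733]
orientation: [0.0, 0.55, 0.835, 0.0]
wrist_force: [-0.1, -0.8, 5.6]
finger_gap: -0.0003
grip_force: 2.8
clock: 4.28
tcp_pos: [0.4647, -0.0206, 0.1725]
orientation: [0.001, 0.55, 0.835, 0.0]
wrist_force: [-2.5, -0.5, 12.0]
finger_gap: -0.0
grip_force: 6.0
```

Bottomed out: 12 N, more than the 6 N spring. I'll release, rise and go to above the cast, opening the fingers.

```bash
python3 -m handwheel '{"deltas": [[-1,0,0,-0.3,0],[-1,0,0,-0.6,0],[-1,0,0,-0.9,0],[-1,0,0,-0.9,0],[-1,0,0,-0.4,0],[1,-0.91,-0.31,0,0],[1,-0.91,-0.31,0,0],[1,-0.91,-0.31,0,0],[1,-0.91,-0.31,0,0],[1,-0.91,-0.31,0,0],[1,-0.91,-0.31,0,0],[1,-0.91,-0.31,0,0],[1,-0.91,-0.31,0,0],[1,0,0,0,0],[1,0,0,0,0]]}'
python3 - <<'E'
from h import *
c=cam('wrist'); cv2.imwrite('pics/w2.png',c['frame'][...,::-1]); P=cloud(c)
t=cam('top'); T=cloud(t); b=T[235:275,315:355].reshape(-1,3); b=b[(b[:,2]>.09)]; print('cap top z',np.percentile(b[:,2],[50,90]),len(b))
m=(P[...,2]>.006)&(P[...,2]<.021)|((P[...,2]>.018)&(P[...,2]<.05)); m&=np.hypot(P[...,0]-.49,P[...,1]+.335)<.06
n,l,s,_=cv2.connectedComponentsWithStats(m.astype(np.uint8)); k=1+np.argmax(s[1:,4]); q=P[l==k]; print(len(q),s[k])
print(cv2.minAreaRect((q[:,:2]*1000).astype(np.float32)))
for lo,hi in((.008,.02),(.019,.025),(.02,.04)):
    z=q[(q[:,2]>lo)&(q[:,2]<hi)];print(lo,len(z),cv2.minAreaRect((z[:,:2]*1000).astype(np.float32)))
E
```

```text
clock: 6.15
tcp_pos: [0.4876, -0.3268, 0.2948]
orientation: [-0.001, 0.551, 0.835, 0.0]
wrist_force: [0.1, 0.6, 0.1]
finger_gap: 0.0855
grip_force: 0.0
cap top z [0.10765086 0.10931695] 65
3340 [ 297  147   56   67 3340]
((492.2380676269531, -342.9941101074219), (55.558292388916016, 67.95738220214844), 21.761594772338867)
0.008 137 ((494.4042663574219, -329.5934143066406), (51.528385162353516, 63.40946578979492), 41.02635955810547)
0.019 2273 ((492.2025451660156, -343.1475524902344), (55.44630813598633, 67.71505737304688), 22.035659790039062)
0.02 3186 ((492.2025451660156, -343.1475524902344), (55.44630813598633, 67.71505737304688), 22.035659790039062)
```

View pics/w2.png

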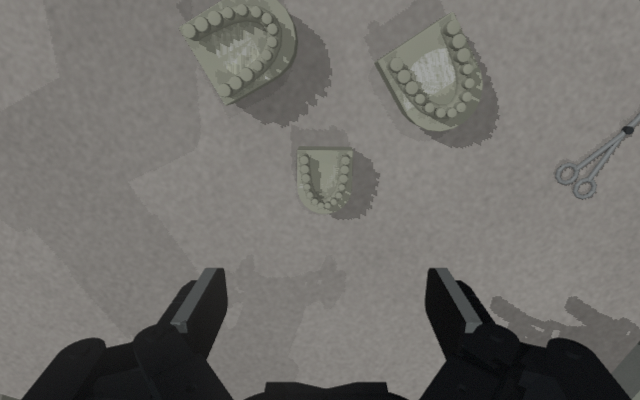

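Wrist view: the small cast is at (325,180), heel up, well centred between the fingers at (210,300) and (440,300), and the bigger casts are clear. The refined cast origin is (0.487, -0.330), yaw 112.0°. The cap is back up (0.108). I'll go down and grip.

```bash
python3 -m handwheel '{"deltas": [[1,-0.07,-0.045,0.9,0.12],[1,0,0,0.9,0],[1,0,0,0.9,0],[1,0,0,0.9,0],[1,0,0,0.9,0],[1,0,0,0.7,0],[1,0,0,0.3,0],[1,0,0,0,0],[1,0,0,0,0]]}'
```

```text
clock: 7.38
tcp_pos: [0.4882, -0.3309, 0.0769]
orientation: [0.001, 0.559, 0.829, -0.0]
wrist_force: [1.0, -0.3, -0.5]
finger_gap: 0.0853
grip_force: 0.0
```

```bash
python3 -m handwheel '{"deltas": [[1,-0.0,-0.02,0.07,0],[0,0,0,0,0],[-0.3,0,0,0,0],[-0.6,0,0,0,0],[-1,0,0,0,0],[-1,0,0,0,0],[-1,0,0,0,0],[-1,0,0,0,0]]}' 40
```

```text
clock: 8.38
tcp_pos: [0.4869, -0.3311, 0.0732]
orientation: [0.0, 0.559, 0.829, -0.0]
wrist_force: [-0.9, 0.2, 4.8]
finger_gap: 0.0548
grip_force: 44.0
```

```bash
python3 -m handwheel '{"deltas": [[-1,0,0,-0.3,0],[-1,0,0,-0.8,0],[-1,0,0,-0.9,0],[-1,0,0,-0.9,0],[-1,0,0,-0.9,0],[-1,0,0,-0.9,0],[-1,0,0,-0.6,1],[-1,0,0,0,1],[-1,0,0,0,1],[-1,0,0,0,0.57],[-1,0,0,0,0],[-1,0,0,0,0]]}'
python3 - <<'E'
from h import *
c=cam('wrist'); cv2.imwrite('pics/w3.png',c['frame'][...,::-1])
s=status.get_state(); Rm=R.from_quat(s['orientation'][[1,2,3,0]]).as_matrix(); x=Rm[:,0]; print('yaw',np.degrees(np.arctan2(x[1],x[0])),s['tcp_pos'],Rm[:,2])
P=(cloud(c)-s['tcp_pos'])@Rm*1000; np.save('p3.npy',P)
q=P.reshape(-1,3); q=q[(np.abs(q[:,0])<60)&(np.abs(q[:,1])<26)&(q[:,2]>36)&(q[:,2]<85)]
print(len(q),q.min(0),q.max(0)); 
h,e=np.histogram(q[:,2],bins=range(36,86,3));print(dict(zip(e,h)))
pl=q[(q[:,2]>48)&(q[:,2]<56)]
A=np.c_[pl[:,:2],np.ones(len(pl))]; print('top plane',np.linalg.lstsq(A,pl[:,2],rcond=None)[0],len(pl))
d=np.array([.5563,.1156])-s['tcp_pos'][:2]; print('dx,dy units',d@Rm[:2,0]/.04,d@Rm[:2,1]/.04)
E
```

```text
clock: 9.88
tcp_pos: [0.4866, -0.3307, 0.2846]
orientation: [-0.0, 0.786, 0.618, 0.0]
wrist_force: [0.7, -0.1, -1.5]
finger_gap: 0.0554
grip_force: 43.1
yaw 76.3788739875891 [ 0.48660143 -0.33076826  0.28462655] [-1.79930315e-04  3.00020222e-04 -9.99999939e-01]
18596 [-47.5280213  -25.99814829  38.21210527] [21.1349167  25.99993675 73.73356482]
{np.int64(36): np.int64(9), np.int64(39): np.int64(3810), np.int64(42): np.int64(1086), np.int64(45): np.int64(1233), np.int64(48): np.int64(3311), np.int64(51): np.int64(6797), np.int64(54): np.int64(446), np.int64(57): np.int64(422), np.int64(60): np.int64(393), np.int64(63): np.int64(384), np.int64(66): np.int64(353), np.int64(69): np.int64(314), np.int64(72): np.int64(38), np.int64(75): np.int64(0), np.int64(78): np.int64(0), np.int64(81): np.int64(0)}
top plane [1.45830929e-02 4.77076065e-04 5.13098297e+01] 10405
dx,dy units 11.255696106683152 -0.9345415328351994
```

View pics/w3.png

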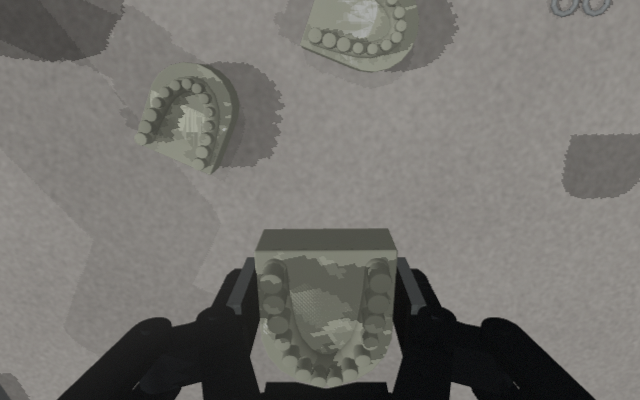

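The cast is held square, underside about 73.3 mm below the TCP and heel at tool x≈21 mm. I'll carry it over the jig and check the fingertip level.

```bash
python3 - <<'E'
from h import *
q=np.load('p3.npy').reshape(-1,3); q=q[(np.abs(q[:,0])<14)&(np.abs(q[:,1])>27)&(np.abs(q[:,1])<50)&(q[:,2]<95)]
print(len(q),np.percentile(q[:,2],[50,95,99,100]))
E
python3 -m handwheel '{"deltas": [[-1,0.4,-0.04,0,0],[-1,0.9,-0.09,0,0],[-1,0.9,-0.09,0,0],[-1,0.9,-0.09,0,0],[-1,0.9,-0.09,0,0],[-1,0.9,-0.08,0,0],[-1,0.9,-0.08,0,0],[-1,0.9,-0.08,0,0],[-1,0.9,-0.07,0,0],[-1,0.9,-0.07,0,0],[-1,0.9,-0.06,0,0],[-1,0.9,-0.06,0,0],[-1,0.7,-0.03,0,0],[-1,0.26,0,0,0],[-1,0,0,0,0],[-1,0,0,0,0]]}'
python3 - <<'E'
from h import *
c=cam('wrist'); s=status.get_state(); Rm=R.from_quat(s['orientation'][[1,2,3,0]]).as_matrix(); print(s['tcp_pos'],np.degrees(np.arctan2(Rm[1,0],Rm[0,0])))
P=cloud(c); cv2.imwrite('pics/w4.png',c['frame'][...,::-1])
L=(P-s['tcp_pos'])@Rm*1000
z=P[...,2]
def rect(m,n):
    q=L[m]; print(n,len(q), cv2.minAreaRect(q[:,:2].astype(np.float32)),np.median(P[m][:,2])) if len(q)>5 else print(n,len(q))
far=(L[...,0]>24)&(L[...,2]>100)
rect(far&(z>.051)&(z<.058),'block'); rect(far&(z>.043)&(z<.048),'plate'); rect((L[...,2]>100)&(z>.009)&(z<.015)&(np.abs(L[...,1])<90),'bed')
rect(far&(z>.02)&(z<.044)&(L[...,0]<70),'face')
E
```

```text
14009 [18.87019263 52.07237203 60.17418868 65.77268922]
clock: 11.92
tcp_pos: [0.5569, 0.115, 0.2847]
orientation: [0.0, 0.787, 0.618, -0.0]
wrist_force: [-0.2, 0.3, -2.2]
finger_gap: 0.0553
grip_force: 43.1
[0.55700661 0.11473965 0.28474955] 76.24206444918124
block 2543 ((88.22297668457031, -0.5228614807128906), (79.88670349121094, 19.155115127563477), 89.9679946899414) 0.053907126346770806
plate 915 ((80.9549560546875, -0.5912437438964844), (59.58498764038086, 85.28202819824219), 89.90068817138672) 0.04547954828416878
bed 19354 ((-90.06305694580078, 5.4972686767578125), (139.08026123046875, 401.91436767578125), 86.79371643066406) 0.011895424722220244
face 1511 ((53.754756927490234, 99.47722625732422), (44.23210525512695, 258.1512451171875), 3.5873353481292725) 0.02689433785708134
```

View pics/w4.png

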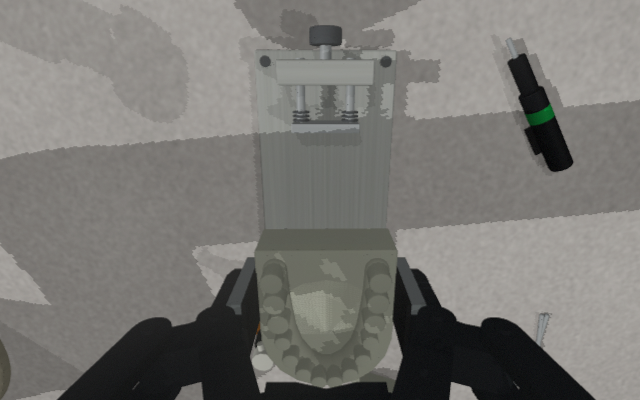

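Wrist view: stop plate at (325,126), end block at (325,72), cast squarely in line with it. TCP sits at jig x≈21.8 mm, y≈+0.5 mm, aligned within 0.1°. Fingertips (about 66 mm or a little more) stay above the underside (73 mm). I'll lower it.

```bash
python3 -m handwheel '{"deltas": [[-1,0,0.01,0.6,0],[-1,0,0,0.9,0],[-1,0,0,0.9,0],[-1,0,0,0.9,0],[-1,0,0,0.8,0],[-1,0,0,0.5,0],[-1,0,0,0.3,0],[-1,0,0,0,0],[-1,0,0,0,0]]}'
```

```text
clock: 13.1
tcp_pos: [0.5583, 0.1153, 0.0897]
orientation: [0.0, 0.787, 0.618, 0.001]
wrist_force: [0.4, 0.3, -1.9]
finger_gap: 0.0551
grip_force: 43.1
```

```bash
python3 -m handwheel '{"deltas": [[-1,0,0,0.06,0],[-1,0,0,0,0],[-1,0,0,0,0]]}'
python3 -m handwheel '{"deltas": [[-1,0,-0.02,0.04,0],[-1,0,0,0,0],[-1,0,0,0,0]]}'
```

```text
clock: 13.48
tcp_pos: [0.5577, 0.1156, 0.0865]
orientation: [0.0, 0.786, 0.618, 0.0]
wrist_force: [-0.2, -0.1, -2.0]
finger_gap: 0.0551
grip_force: 43.1
clock: 13.85
tcp_pos: [0.5572, 0.1157, 0.0852]
orientation: [0.0, 0.786, 0.618, 0.0]
wrist_force: [-1.0, 0.2, 2.9]
finger_gap: 0.0554
grip_force: 43.7
```

```bash
python3 -m handwheel '{"deltas": [[-1,0.1,0,0,0],[-1,0.15,0,0,0],[-1,0.1,0,0,0],[-1,0.05,0,0,0],[-1,0,0,0,0]]}'
python3 -m handwheel '{"deltas": [[-1,0.05,0,0,0],[-1,0.05,0,0,0],[-1,0,0,0,0]]}'
```

```text
clock: 14.48
tcp_pos: [0.5611, 0.1312, 0.0852]
orientation: [0.001, 0.786, 0.618, 0.0]
wrist_force: [-0.5, -2.6, 6.4]
finger_gap: 0.0551
grip_force: 44.0
clock: 14.85
tcp_pos: [0.5617, 0.1337, 0.0852]
orientation: [0.002, 0.787, 0.617, -0.001]
wrist_force: [-2.2, -8.0, 6.9]
finger_gap: 0.0554
grip_force: 44.1
```

```bash
python3 -m handwheel '{"deltas": [[-1,0.06,0,0,0],[-1,0.06,0,0,0],[-1,0.04,0,0,0],[-1,0,0,0,0],[-1,0,0,0,0]]}'
python3 - <<'E'
from h import *
s=status.get_state(); Rm=R.from_quat(s['orientation'][[1,2,3,0]]).as_matrix()
print('tool force',s['wrist_force']@Rm,s['tcp_pos'],np.degrees(np.arctan2(Rm[1,0],Rm[0,0])))
c=cam('wrist'); P=cloud(c); cv2.imwrite('pics/w5.png',c['frame'][...,::-1]); L=(P-s['tcp_pos'])@Rm*1000; z=P[...,2]
far=(L[...,0]>10)&(np.abs(L[...,1])<50)
def st(m,n): q=L[m]; print(n,len(q),np.percentile(q[:,0],[2,50,98]).round(1),np.percentile(q[:,1],[2,98]).round(1)) if len(q) else print(n,0)
st(far&(z>.0515)&(z<.057)&(L[...,0]>40),'block'); st(far&(z>.044)&(z<.048)&(L[...,0]>15)&(L[...,0]<33),'plate top'); st(far&(z>.03)&(z<.037),'cast top')
E
```

```text
clock: 15.48
tcp_pos: [0.563, 0.1389, 0.0852]
orientation: [0.002, 0.787, 0.617, -0.002]
wrist_force: [-2.1, -11.1, 9.0]
finger_gap: 0.0549
grip_force: 44.3
tool force [-11.31973305   0.66066567  -8.90240735] [0.56296266 0.13886747 0.08522865] 76.15448267306391
block 18097 [53.8 63.8 72.8] [-38.2  37. ]
plate top 3776 [15.9 24.5 28.1] [-29.   27.8]
cast top 7235 [10.3 42.7 89.1] [-29.2  28.2]
```

View pics/w5.png

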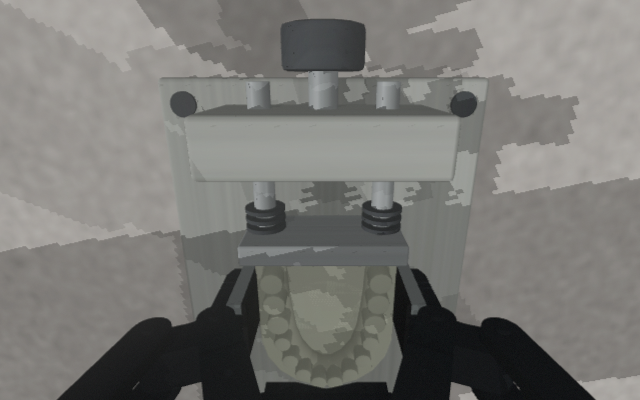

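Wrist view: the plate's front edge at (325,258) lies flat and centred on the heel, springs partly compressed, block at (325,148), fingers clear of the jig. Plate face at jig x≈67 mm, so about 7 mm travel (~8 N). Another 3 mm is needed.

```bash
python3 -m handwheel '{"deltas": [[-1,0.04,0,-0.01,0],[-1,0.035,0,0,0],[-1,0,0,0,0],[-1,0,0,0,0],[-1,0,0,0,0],[-1,0,0,0,0],[-1,0,0,0,0]]}'
python3 - <<'E'
from h import *
s=status.get_state(); Rm=R.from_quat(s['orientation'][[1,2,3,0]]).as_matrix()
print('tool force',s['wrist_force']@Rm,s['tcp_pos'],s['qvel'].round(4))
c=cam('wrist'); P=cloud(c); L=(P-s['tcp_pos'])@Rm*1000; z=P[...,2]
far=(L[...,0]>10)&(np.abs(L[...,1])<50)
def st(m,n): q=L[m]; print(n,len(q),np.percentile(q[:,0],[2,50,98]).round(1),np.percentile(q[:,1],[2,98]).round(1)) if len(q) else print(n,0)
st(far&(z>.0515)&(z<.057)&(L[...,0]>40),'block'); st(far&(z>.044)&(z<.048)&(L[...,0]>15)&(L[...,0]<33),'plate top')
b=far&(z>.044)&(z<.048)&(L[...,0]>25)&(L[...,0]<33)&(np.abs(L[...,1])<10); print(np.percentile(L[b][:,0],98), np.polyfit(L[b][:,1],L[b][:,0],1))
t=cam('top'); T=cloud(t); q=T[235:275,315:355].reshape(-1,3); q=q[q[:,2]>.09]; print('cap',np.percentile(q[:,2],[50,90]) if len(q) else 'hidden')
E
```

```text
clock: 16.4
tcp_pos: [0.5636, 0.1415, 0.0852]
orientation: [0.002, 0.787, 0.617, -0.002]
wrist_force: [-0.8, -11.5, 6.1]
finger_gap: 0.055
grip_force: 44.0
tool force [-11.43269173   1.98827411  -6.06366751] [0.56360985 0.14152907 0.08523854] [-0.0002  0.0019  0.0008  0.0014 -0.001  -0.0007]
block 17549 [51.2 61.2 70. ] [-38.1  37. ]
plate top 3769 [16.  24.4 28.1] [-29.1  27.9]
28.193537032636304 [-1.23538422e-03  2.67480124e+01]
cap [0.10754304 0.10974796]
```

Travel is about 9.7 mm (~9.8 N). The cast is still, square and centred, and the cap is up. Handing in.

```bash
python3 -c "from workcell import hand_in; print(hand_in())"
```

```text
the job is handed in; nothing more can be done
None
```

I handed the job in: the nozzle cap was pressed fully down and sprang back. The cast is held teeth up on the bed, square and centred, pressed about 9.7 mm into the stop plate (about 10 N by its spring rate); no verdict came back.

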